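# Stock the pop-out fittings tray and latch it shut

### The arm

A 6-joint arm with a two-finger parallel gripper is mounted at the origin on the work surface. World frame = base frame: x ahead of the robot, y to its left, z up, the work surface at z = 0. Lengths are in mm, angles in degrees, forces in N, time in s.
With the tool pointing down it reaches from about 350 to 850 mm from the base axis. Payload 8.1 kg.
Tool frame: the origin (TCP) lies on the front face of the gripper's body, between the roots of the fingers; the fingertips stand r.finger_overhang ahead of it and the grasp point (between the pads) lies 54 mm ahead of it (r.finger_overhang is the distance from the TCP to the fingertips, in mm); y points along the fingers, z is the direction in which the jaws open and shut, and the axes are right-handed (so a half turn about y gives the same grasp; the last joint's range is limited). The gripper opens to 85 mm and grips with 20 to 120 N. Pads are 22 mm wide; open, the fingers measure 114 mm over their backs; the gripper's body (76 mm by 85 mm) begins 54 mm behind the grasp point. The pads swing forward as they close: fully open they stand 13 mm farther back than shut.
Start: joints at [-73.247, 7.471, 85.268, -0, 87.261, -4.893], TCP at [221.346, -557.684, 303.892] pointing down, gripper open.
Joint ranges: [-169.43, 169.43], [-51.17, 129.36], [1.28, 143.12], [-76.62, 256.62], [0, 156.53], [-152.29, 152.29]. Speed limits (degrees/s): [136.94, 136.94, 159.86, 180, 180, 180].

### API

Orientations are given as [roll, pitch, yaw] about the fixed x, y, z axes, in that order (R = Rz(yaw) Ry(pitch) Rx(roll)).
In Python, from bench import r gives the robot as it stands. The module is installed in compiled form; this text tells all that it offers.
- The arm moves only by the tool arm_command, never from a script. Its argument "increments" is a list of rows, each a list of 6 numbers: the shift along the tool's x, y, z in m, then the turn, a rotation vector about the tool's x, y, z in rad. In form: [[tx, ty, tz, wx, wy, wz], ...]. A call has exactly 10 rows; each row is the pose to reach, as a shift and turn from the pose commanded when the call began, along the tool's axes at that moment; what a row does not reach only later rows make up. A row lasts 1/8 s, in which the tool goes at most 62.5 mm and 10.7 degrees, less where a joint would pass 70% of its speed; a pose out of reach is approached as far as the arm can. A call with a gripper value outside its range is refused whole. "jaw" is the gripper's target within -1 to 1 (shut at 1, half-way at 0, fully open at -1), set as the call begins (left out, the last holds). The fingers move at their own pace and stop on an object; "force" is the grip in N (left out, the last holds). Time passes only in rows, so rows that repeat a pose let the fingers close, or fill a call up. It gives the time, the measured TCP pose, the force and the opening at its end, in the units of the state.
- r.sense(): the state, without advancing time (a new reading comes with each control period).
- r.snapshot(name): name is "scene" or "top" or "wrist"; returns the picture (480x640x3 uint8, red, green, blue); there is no depth.
- r.camera_model(name): a dict with "intrinsics" (3x3 intrinsics, pixels), "cam_to_world" (4x4, takes a point from camera to world coordinates). Camera axes: x right, y down, z forward; pixel columns grow to the right and rows downward; lengths in mm; the calibration is good to about 2 mm. A picture is of the moment at which its call begins: read the wrist's pose just before it. camera_model takes no time and is no camera call; for the wrist camera it gives the pose at the moment of the call.
- r.hand_in(): hands the job in, once; it reports no verdict.
Trained networks look in the newest picture that a camera, given by its name, has taken for a name from the list of things; names that differ only in an ending like _2 or _b are one class to them, and where a whole thing is asked for, a point or a joint stands for the part that bears it (a point fixed in the world has none). Each returns a list of dicts, best first, with "conf" (0 to 1); they miss things now and then, are a little off and sometimes report something else, mostly with a low value. They report only what shows in the picture. A call takes as long as a camera call.
- r.trace(camera, target): "mask" (480x640 bool, what is visible of it) and "position" ([column, row] in pixels, amid what is visible of it).
- r.spot_point(camera, target): "position" ([column, row] in pixels: a listed point, or the origin of a listed thing).
The state is a dict: "time": time; "joint_pos": joint angles; "qd": joint speeds; "joint_efforts": joint torques, N m; "tool_pos": TCP position; "tcp_rot": TCP orientation; "ft_force": force on the tool from outside, world axes, zero at the start; "wrist_torque": the same for the moment, N m; "finger_gap": finger opening in mm.
Only numpy, scipy, OpenCV 4.12 (cv2) and the standard library are available. Lean on these libraries where they do the work, as an engineer would, in place of code of your own. Each camera call takes 0.05 s, during which the arm holds its last target.

### The job

Press the red button on the green parts caddy so that its tray pops out. Stand the brass hose coupling on the round outline and the blue shut-off valve on the valve-shaped outline in the tray, both upright and the valve lying along its outline (either way round), then push the tray fully home until it clicks and stays shut. Leave the flowerpot, jar and reel where they are.

Things in the scene. Friction and masses are not known exactly. Their poses are not given: they have to be found in the camera images.
- caddy: Fixed green sheet-metal parts caddy, a low box 204 mm wide (y), 230 mm deep (x), 85 mm high, open at the front for one tray. Origin: underside, centre of the front face; x points into the caddy (away from the robot at yaw 0), y left, z up. The tray slides out along the caddy's -x. Its top is flat but for the button.
- tray (a joint): How far the tray is out, m: 0 = latched home, 0.13 = fully out (stop). A spring pushes it out with 4 N at 0, 0.75 N at 0.13; released, it pops fully out within 1 s. Pushing home takes about 5 N, and 10 N over the last 20 mm, where it forces the latch and button down. Push 2 to 4 mm past 0 (hard stop at -0.004): the latch clicks up and the tray rests at about 0. Unlatched, it springs out again.
- release (a joint): How far the red button is pressed down, m: 0 = up, 0.009 = fully down. Spring 2 N at 0 to 4.5 N at 0.009. The latch lets go at about 0.005 to 0.006; let go, the button rises by itself.
- release_top (a point): Centre of the top of the red release button, a disc 34 mm across on the caddy's top, 50 mm behind the front face, standing 14 mm above the top (99 mm above the table when up). Press it straight down. Axes as the caddy's.
- tray_front (a point): Centre of the tray's outer front face, a black plate 200 mm wide, from 8 to 62 mm above the table (this point at 35 mm), 12 mm proud of the caddy when home. Moves with the tray; axes as the caddy's: push along +x near the middle. Tray floor 10 mm above the table, inside 165 by 180 mm, side walls 18 mm high; fully out, its first 130 mm lie clear of the caddy.
- round_mark (a point): Centre of the yellow round outline (46 mm across inside the line) on the tray floor, at floor height (10 mm above the table); 76 mm behind the tray's front face and 50 mm to the right (-y) of the middle. Moves with the tray; axes as the caddy's. The coupling stands here.
- valve_mark (a point): Centre of the yellow valve-shaped outline on the tray floor (10 mm above the table): a block 48 by 38 mm with 26 mm wide stubs, 82 mm overall, long direction along y (across the tray). 76 mm behind the tray's front face, 34 mm left (+y) of the middle. Moves with the tray; axes as the caddy's. The valve stands here, its x axis along this y axis, either way round.
- coupling: Loose brass hose coupling, round and upright: 38 mm diameter up to 24 mm, waisted to 31 mm with a black ring, 35 mm diameter from 32 to 42 mm (its top); about 0.14 kg. Origin: centre of its underside, z up. It starts upright on the table to one side of the caddy.
- valve: Loose blue in-line shut-off valve: block 42 mm (x) by 32 mm (y) by 34 mm high, black stubs 22 to 25 mm across at both ends along x (76 mm overall, axis 17 mm up), orange lever 34 by 10 mm along x on top (top at 43 mm); about 0.11 kg. Origin: centre of its underside, z up. Starts upright on the table, on the other side of the caddy. Grasp it across y.
- pot: Loose terracotta flowerpot, 90 mm across, 85 mm high; origin centre of underside. Leave alone.
- jar: Loose amber glass jar with green lid, 68 mm across, 100 mm high; origin centre of underside. Leave alone.
- reel: Loose black reel with an orange core, 80 mm across, 55 mm high, standing on its flange; origin centre of underside. Leave alone.

How it is judged (in metres and radians):
On the way, in this order (a step that is already met when the one before it is completed fails the run):
1. the release has let go and the tray has popped out (at least 110 mm) (value of joint tray above 0.11 m), for 0.2 s.
2. with the tray still out (at least 80 mm), coupling and valve stand released on their outlines (value of joint tray above 0.08 m and horizontal distance between coupling and round_mark below 0.015 m and z of coupling in the frame of round_mark between -0.007 and 0.007 m and angle between each of coupling, valve's own z axis and vertical below 0.2 rad and horizontal distance between valve and valve_mark below 0.015 m and z of valve in the frame of valve_mark between -0.007 and 0.007 m and angle between the x axis of valve and the y axis of valve_mark, either way round below 0.3 rad and contact force between the fingers and coupling below 0.3 N and contact force between the fingers and valve below 0.3 N), for 0.2 s.
3. the tray is home, within 3 mm, the button is up again, and both fittings stand on their outlines (value of joint tray below 0.003 m and value of joint release below 0.002 m and horizontal distance between coupling and round_mark below 0.015 m and z of coupling in the frame of round_mark between -0.007 and 0.007 m and angle between each of coupling, valve's own z axis and vertical below 0.2 rad and horizontal distance between valve and valve_mark below 0.015 m and z of valve in the frame of valve_mark between -0.007 and 0.007 m and angle between the x axis of valve and the y axis of valve_mark, either way round below 0.3 rad), for 0.2 s.
At the end, for the whole second after the job is handed in: The tray is latched home (within 3 mm) with the button up; the coupling and the valve stand upright (within 0.2 rad) on the tray floor, each centred within 15 mm of its outline's centre, the valve along its outline within 0.3 rad either way round, both at rest (all of step 3 and value of joint tray above -0.003 m and linear speed of each of coupling, valve below 0.02 m/s); the robot touches nothing.
It fails at once if the flowerpot was moved more than 30 mm or tipped (distance of pot from where it was at the start of the episode above 0.03 m or angle between pot's own z axis and vertical above 0.3 rad).
It fails at once if the jar was moved more than 30 mm or tipped (distance of jar from where it was at the start of the episode above 0.03 m or angle between jar's own z axis and vertical above 0.3 rad).
It fails at once if the reel was moved more than 30 mm or tipped (distance of reel from where it was at the start of the episode above 0.03 m or angle between reel's own z axis and vertical above 0.3 rad).
It also fails if it takes over 72 s, if anything falls off the work surface, if the arm or the gripper's body presses on something with over 40 N, if the wrist force passes 120 N, or if a joint passes its speed limit or range.

## Working session

There is one attempt and no reset: what is moved stays moved. The work goes in short steps, Python scripts to look and compute and a tool call to move; the robot and the scene stay as the last step left them, time stands still between calls to the robot, and variables do not carry over. Pictures are saved under pics/ and viewed, and the job is handed in when it is done.

Besides the shell and the picture viewer there is one more tool, called as name(argument=value, ...) on one line, values as JSON. arm_command: Moves the arm, as the interface text tells. Its arguments: {"type":"object","properties":{"increments":{"type":"array","items":{"type":"array","items":{"type":"number"}}},"jaw":{"type":"number"},"force":{"type":"number"}},"required":["increments"]}

```bash
mkdir -p pics; ls; python3 - <<'E'
from bench import r
import cv2, numpy as np
s=r.sense(); print(s, r.finger_overhang)
for c in ("scene","top"):
    im=r.snapshot(c); cv2.imwrite(f"pics/{c}0.png",im[:,:,::-1])
    m=r.camera_model(c); print(c,m)
    for t in ("caddy","release_top","tray_front","coupling","valve","pot","jar","reel"):
        print(t,[(np.round(d["position"],1).tolist(),round(d["conf"],2)) for d in r.spot_point(c,t)[:2]])
E
```

```text
pics
{'time': 0.0, 'joint_pos': array([-7.32465387e+01,  7.51588084e+00,  8.53311666e+01, -5.38609353e-04,
        8.72619870e+01, -4.89417323e+00]), 'qd': array([ 0.06047377, -0.07190759, -0.05670451,  0.13022873,  0.00210585,
       -0.02374168]), 'joint_efforts': array([ 3.65160973e-03, -5.69396031e+01, -5.00555134e+01,  1.19683018e-04,
        1.51553768e-02,  2.84379769e-05]), 'tool_pos': array([ 221.22133528, -557.26561623,  302.81816755]), 'tcp_rot': array([-9.01086828e+01,  8.76634844e-03, -1.58352348e+02]), 'ft_force': array([ 0.97200741,  0.04213388, -0.27272538]), 'wrist_torque': array([-0.03075891, -0.05454507,  0.02549009]), 'finger_gap': 85.29278870532801} 72.6
scene {'intrinsics': array([[500.77879536,   0.        , 325.11539792],
       [  0.        , 500.77879536, 234.26174248],
       [  0.        ,   0.        ,   1.        ]]), 'cam_to_world': array([[-6.44081689e-01,  4.22665603e-01, -6.37583380e-01,
         1.30776691e+03],
       [ 7.64931801e-01,  3.62593436e-01, -5.32358282e-01,
         6.86255421e+02],
       [ 6.17401430e-03, -8.30590024e-01, -5.56850153e
[... 559 characters left out ...]
      ,   0.        ,   1.        ]]), 'cam_to_world': array([[ 7.52893955e-02, -9.71008014e-01,  2.26880902e-01,
         3.50713700e+02],
       [-9.97160737e-01, -7.29942285e-02,  1.85015499e-02,
         7.71682924e+01],
       [-1.40415675e-03, -2.27629698e-01, -9.73746758e-01,
         1.15491307e+03],
       [ 0.00000000e+00,  0.00000000e+00,  0.00000000e+00,
         1.00000000e+00]])}
caddy [([390.4, 240.6], 0.89)]
release_top [([396.7, 204.1], 0.71)]
tray_front [([395.8, 243.0], 0.63)]
coupling [([241.8, 288.0], 0.73)]
valve [([501.1, 325.0], 0.58)]
pot [([522.8, 199.1], 0.66), ([393.3, 240.1], 0.3)]
jar [([240.5, 195.7], 0.91), ([522.1, 200.1], 0.61)]
reel [([170.3, 210.7], 0.89)]
```

View pics/top0.png

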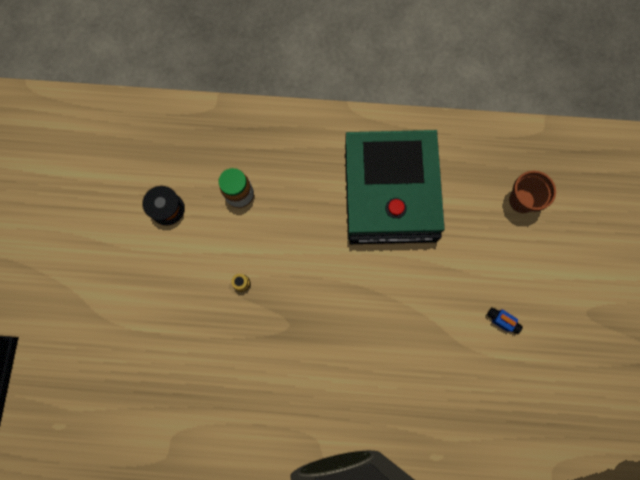

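View pics/scene0.png

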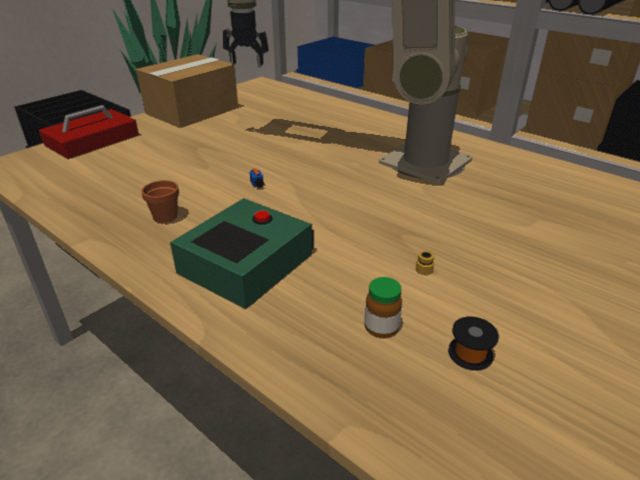

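```bash
cat > h.py <<'E'
from bench import r
import numpy as np, cv2
from scipy.spatial.transform import Rotation as Ro
def plane(m,uv,z):
    K=m["intrinsics"];T=m["cam_to_world"]
    d=T[:3,:3]@np.linalg.inv(K)@np.array([uv[0],uv[1],1.]); o=T[:3,3]
    return o+d*(z-o[2])/d[2]
def proj(m,P):
    T=m["cam_to_world"]; p=T[:3,:3].T@(np.asarray(P,float)-T[:3,3]); q=m["intrinsics"]@p; return q[:2]/q[2]
def save(im,n): cv2.imwrite(f"pics/{n}.png",im[:,:,::-1])
def pose():
    s=r.sense(); return s["tool_pos"],s["tcp_rot"],s
def goal(xyz,yaw,frm=None):
    """increment in tool axes from pose frm (pos,rpy) to target, tool down, yaw deg"""
    if frm is None:
        p,e,_=pose()
    else: p,e=frm
    R=Ro.from_euler('xyz',e,degrees=True); G=Ro.from_euler('xyz',[-90,0,yaw],degrees=True)
    t=R.inv().apply(np.asarray(xyz,float)-p)/1000; w=(R.inv()*G).as_rotvec()
    return np.round(np.r_[t,w],4).tolist()
E
python3 - <<'E'
from h import *
m=r.camera_model("top"); im=r.snapshot("top")
ms=r.camera_model("scene"); 
hsv=cv2.cvtColor(im,cv2.COLOR_RGB2HSV)
g=((hsv[:,:,0]>65)&(hsv[:,:,0]<95)&(hsv[:,:,1]>100)).astype(np.uint8); g[:,:300]=0
print(im[200,360],g.sum())
rd=((hsv[:,:,0]<5)|(hsv[:,:,0]>175))&(hsv[:,:,1]>180)&(hsv[:,:,2]>100); rd[:,:350]=0;rd[:,450:]=0
ys,xs=np.where(rd); print("btn px",xs.mean(),ys.mean(),len(xs),"world",plane(m,[xs.mean(),ys.mean()],97))
a=g.copy(); c=max(cv2.findContours(a,0,2)[0],key=cv2.contourArea)
h=cv2.convexHull(c); q=cv2.approxPolyDP(h,6,True)[:,0]; print(q.tolist())
for p in q: print(p,plane(m,p,85).round(1))
print(r.spot_point("top","release_top")[0]["position"])
for t,z in(("coupling",21),("valve",30)):
    for d in r.trace("top",t)[:1]:
        y,x=np.where(d["mask"]);print(t,d["conf"],len(x),x.mean(),y.mean(),plane(m,[x.mean(),y.mean()],z).round(1))
        pc=np.cov(np.array([plane(m,(a,b),z)[:2] for a,b in zip(x,y)]).T);w,v=np.linalg.eigh(pc);print(w,np.degrees(np.arctan2(v[1,1],v[0,1])))
for t,z in(("pot",0),("jar",0),("reel",0)):
    d=r.spot_point("top",t)[0]; print(t,d["conf"],plane(m,d["position"],z).round(0))
save(cv2.resize(im[90:360,120:580],None,fx=1.7,fy=1.7,interpolation=cv2.INTER_CUBIC),"topc")
E
```

```text
[40 80 58] 6470
btn px 396.0730337078652 206.30898876404495 178 world [665.85989537 -38.93850755  97.        ]
[[435, 131], [442, 229], [349, 236], [347, 133]]
[435 131] [ 849.7 -118.5   85. ]
[442 229] [ 626.7 -139.8   85. ]
[349 236] [596.7  56.1  85. ]
[347 133] [830.4  76.2  85. ]
[395.2, 201.8]
coupling 0.5 290 240.74137931034483 283.23793103448276 [487.3 285.   21. ]
[ 97.42488    129.77065883] 45.61592480007789
valve 0.79 541 504.39001848428836 321.04990757855825 [ 447.8 -289.5   30. ]
[ 91.74881257 423.98921827] 63.637462788838555
pot 0.62 [ 734. -341.    0.]
jar 0.9 [701. 314.   0.]
reel 0.93 [646. 476.   0.]
```

View pics/topc.png

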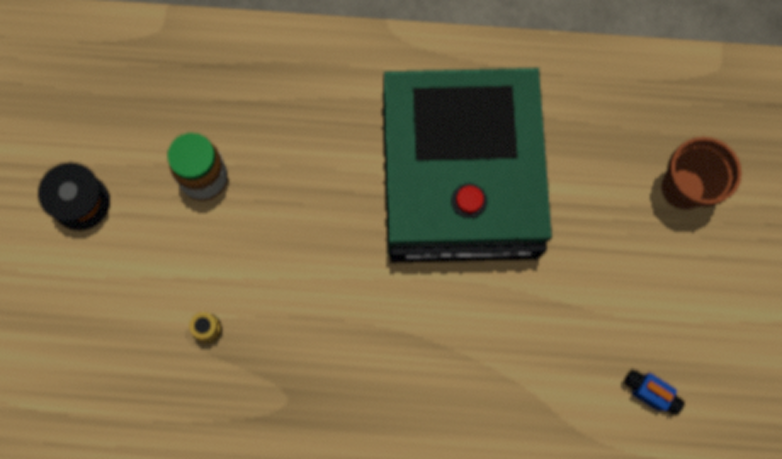

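```bash
python3 - <<'E'
from h import *
print(goal([666,-39,270],-84))
p,e,_=pose(); m=r.camera_model("wrist")
R=Ro.from_euler('xyz',e,degrees=True).as_matrix()
print(R.T@(m["cam_to_world"][:3,3]-p), R.T@m["cam_to_world"][:3,:3])
E
```

```text
[-0.6046, 0.0339, -0.3181, -0.0, -1.2977, 0.0]
[-83.28589547 -69.88887658   0.19772979] [[ 6.39270738e-05  9.46910665e-01  3.21496792e-01]
 [-2.66972552e-04 -3.21496766e-01  9.46910639e-01]
 [ 9.99999962e-01 -1.46364045e-04  2.32246809e-04]]
```

arm_command(increments=[[-0.605,0.034,-0.318,0,-1.298,0],[-0.605,0.034,-0.318,0,-1.298,0],[-0.605,0.034,-0.318,0,-1.298,0],[-0.605,0.034,-0.318,0,-1.298,0],[-0.605,0.034,-0.318,0,-1.298,0],[-0.605,0.034,-0.318,0,-1.298,0],[-0.605,0.034,-0.318,0,-1.298,0],[-0.605,0.034,-0.318,0,-1.298,0],[-0.605,0.034,-0.318,0,-1.298,0],[-0.605,0.034,-0.318,0,-1.298,0]], jaw=1, force=40)

```text
time: 2.5
tool_pos: [629.0, -82.2, 273.0]
tcp_rot: [-90.0, -0.0, -84.0]
ft_force: [1.1, -0.4, 0.8]
finger_gap: -0.2
```

```bash
python3 - <<'E'
from h import *
p,e,s=pose(); print(s["time"],p,e,s["finger_gap"],s["ft_force"],goal([666,-39,270],-84))
E
```

```text
2.5 [628.99801668 -82.15425291 273.00275983] [-8.99658304e+01 -2.06601580e-02 -8.39800856e+01] -0.17102430760741122 [ 1.14660329 -0.38633861  0.76692769] [-0.039, 0.003, 0.0413, -0.0006, 0.0003, 0.0004]
```

arm_command(increments=[[-0.039,0.003,0.041,0,0,0],[-0.039,0.003,0.041,0,0,0],[-0.039,0.003,0.041,0,0,0],[-0.039,0.003,0.041,0,0,0],[-0.039,0.003,0.041,0,0,0],[-0.039,0.003,0.041,0,0,0],[-0.039,0.003,0.041,0,0,0],[-0.039,0.003,0.041,0,0,0],[-0.039,0.003,0.041,0,0,0],[-0.039,0.003,0.041,0,0,0]])

```text
time: 3.75
tool_pos: [664.5, -40.8, 269.8]
tcp_rot: [-90.0, 0.0, -84.0]
ft_force: [0.0, -0.3, -0.1]
finger_gap: -0.4
```

```bash
python3 - <<'E'
from h import *
p,e,s=pose(); print(s["time"],p,e,s["finger_gap"],s["ft_force"])
m=r.camera_model("wrist"); im=r.snapshot("wrist"); save(im,"w1")
hsv=cv2.cvtColor(im,cv2.COLOR_RGB2HSV)
rd=((hsv[:,:,0]<5)|(hsv[:,:,0]>175))&(hsv[:,:,1]>180)&(hsv[:,:,2]>100)
ys,xs=np.where(rd); print("btn px",xs.mean(),ys.mean(),len(xs),"world",plane(m,[xs.mean(),ys.mean()],99))
for d in r.spot_point("wrist","release_top"): print(d, plane(m,d["position"],99))
E
```

```text
3.75 [664.47987172 -40.77848956 269.80668877] [-9.00036251e+01  2.01399994e-03 -8.39810612e+01] -0.4083979466641837 [ 0.04749889 -0.34621588 -0.14723239]
btn px 320.9691142191142 240.27505827505829 1716 world [666.20661872 -37.71800924  99.        ]
{'position': [322.2, 242.1], 'conf': 0.79} [667.18336349 -38.93600352  99.        ]
```

View pics/w1.png

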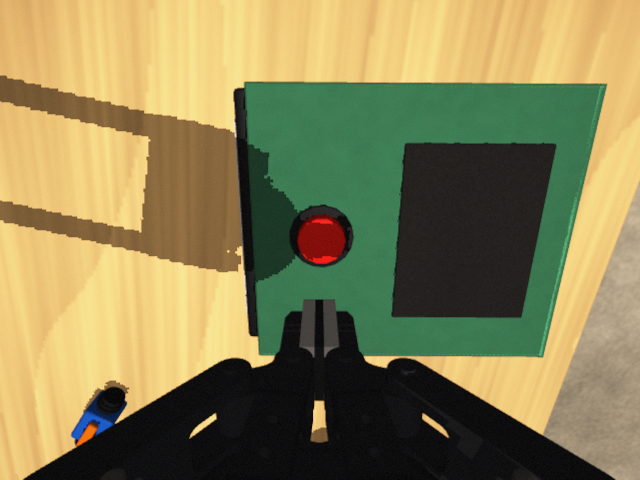

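```bash
python3 - <<'E'
from h import *
m=r.camera_model("wrist")
C=[plane(m,p,85)[:2] for p in((245,83),(260,355),(606,84),(542,356))]
fl,fr,bl,br=C; print(np.round(C,1))
for a,b in((fl,fr),(bl,br),(fl,bl),(fr,br)): print(np.linalg.norm(a-b))
yv=fl-fr;print(np.degrees(np.arctan2(-yv[0],yv[1])))
yv=bl-br;print(np.degrees(np.arctan2(-yv[0],yv[1])))
xv=bl-fl;print(np.degrees(np.arctan2(xv[1],xv[0])))
xv=br-fr;print(np.degrees(np.arctan2(xv[1],xv[0])))
print((fl+fr)/2)
print("goal",goal([666.4,-38,190],-84),goal([666.4,-38,174],-84))
E
```

```text
[[ 607.9   56.7]
 [ 628.3 -144.4]
 [ 834.8   80. ]
 [ 854.6 -121.4]]
202.08218193712682
202.3698185349672
228.04848672289012
227.47842945483163
5.792091171363451
5.630754390118438
5.870739955235845
5.798691075592411
[618.09627086 -43.85485703]
goal [-0.0025, 0.0798, 0.0022, 0.0001, 0.0004, -0.0001] [-0.0025, 0.0958, 0.0022, 0.0001, 0.0004, -0.0001]
```

arm_command(increments=[[-0.0025,0.05,0.002,0,0,0],[-0.0025,0.09,0.002,0,0,0],[-0.0025,0.095,0.002,0,0,0],[-0.0025,0.098,0.002,0,0,0],[-0.0025,0.101,0.002,0,0,0],[-0.0025,0.104,0.002,0,0,0],[-0.0025,0.106,0.002,0,0,0],[-0.0025,0.106,0.002,0,0,0],[-0.0025,0.106,0.002,0,0,0],[-0.0025,0.106,0.002,0,0,0]])

```text
time: 5.1
tool_pos: [666.6, -38.2, 164.3]
tcp_rot: [-89.9, -0.0, -84.0]
ft_force: [2.3, -0.3, 4.4]
finger_gap: 0.1
```

```bash
python3 - <<'E'
from h import *
p,e,s=pose(); print(s["time"],p,e,s["ft_force"])
im=r.snapshot("top"); save(im,"t1")
E
```

```text
5.1 [666.56709077 -38.19884853 164.28277755] [-8.99436237e+01 -1.30897708e-02 -8.39832583e+01] [ 2.33364028 -0.3338682   4.3996861 ]
```

View pics/t1.png

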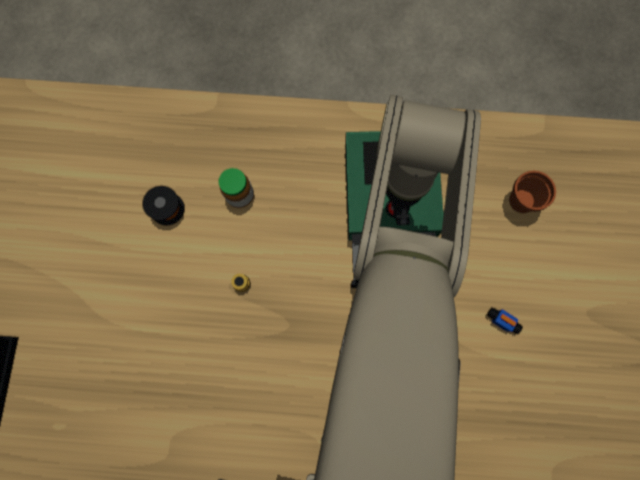

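```bash
python3 - <<'E'
from h import *
print(goal([487,285,190],-84))
E
```

```text
[-0.3402, -0.026, -0.1446, -0.0007, 0.0002, 0.0002]
```

arm_command(increments=[[0,-0.05,0,0,0,0],[-0.05,-0.08,-0.02,0,0,0],[-0.34,-0.08,-0.145,0,0,0],[-0.34,-0.08,-0.145,0,0,0],[-0.34,-0.08,-0.145,0,0,0],[-0.34,-0.06,-0.145,0,0,0],[-0.34,-0.04,-0.145,0,0,0],[-0.34,-0.026,-0.145,0,0,0],[-0.34,-0.026,-0.145,0,0,0],[-0.34,-0.026,-0.145,0,0,0]], jaw=-1)

```text
time: 6.4
tool_pos: [487.2, 283.7, 190.2]
tcp_rot: [-90.0, -0.0, -84.0]
ft_force: [0.9, 0.2, 0.2]
finger_gap: 85.5
```

```bash
python3 - <<'E'
from h import *
p,e,s=pose(); print(s["time"],p,e,s["ft_force"],s["finger_gap"])
m=r.camera_model("wrist"); im=r.snapshot("wrist"); save(im,"w2"); save(r.snapshot("top"),"t2")
for d in r.spot_point("wrist","coupling"): print(d, plane(m,d["position"],0))
for d in r.trace("wrist","coupling"):
    y,x=np.where(d["mask"]); print(d["conf"],x.min(),x.max(),y.min(),y.max(),d["position"],plane(m,d["position"],21))
E
```

```text
6.4 [487.15426518 283.73957356 190.19887316] [-9.00005842e+01 -2.61061463e-02 -8.40494443e+01] [0.86468078 0.21582676 0.20584758] 85.53882527327842
{'position': [322.1, 232.9], 'conf': 0.8} [489.93606555 286.04568856   0.        ]
0.66 294 350 206 275 [321.9, 240.1] [489.48223627 287.41289558  21.        ]
```

View pics/w2.png

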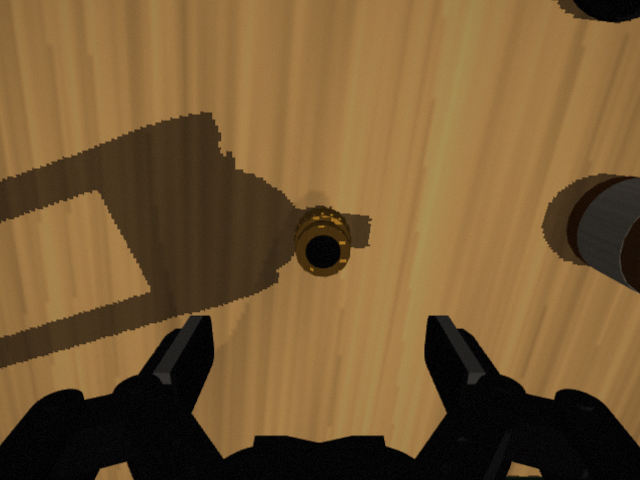

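View pics/t2.png

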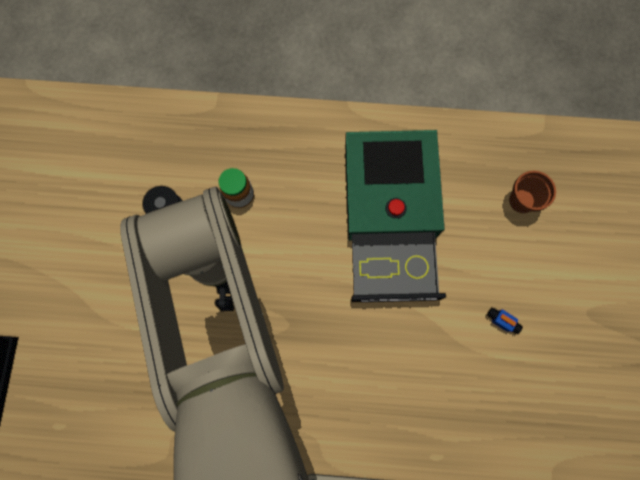

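```bash
python3 - <<'E'
from h import *
m=r.camera_model("top"); w=r.camera_model("wrist")
print(plane(w,(323,252),42))
a=np.radians(5.8); X=np.array([np.cos(a),np.sin(a)]);Y=np.array([-X[1],X[0]]); f=np.array([617,-43.3])
o=f-X*(142-76); rm=o-50*Y; vm=o+34*Y
print("model",rm,vm,"top",plane(m,(417,267),10),plane(m,(379.5,268),10), proj(m,[*rm,10]),proj(m,[*vm,10]))
print(goal([489.6,286.4,76],-84.2))
E
```

```text
[490.6760488  286.78430428  42.        ]
model [556.39068808 -99.71375106] [547.90195911 -16.14377151] top [ 554.42344079 -101.60995519   10.        ] [545.87978477 -18.19920168  10.        ] [416.18396046 266.06929188] [378.6294097  267.03903304]
[-0.0021, 0.1149, 0.0021, -0.0015, 0.002, -0.0004]
```

arm_command(increments=[[-0.002,0.04,0.003,0,0,0],[-0.002,0.08,0.003,0,0,0],[-0.002,0.1,0.003,0,0,0],[-0.002,0.11,0.003,0,0,0],[-0.002,0.114,0.003,0,0,0],[-0.002,0.114,0.003,0,0,0],[-0.002,0.114,0.003,0,0,0],[-0.002,0.114,0.003,0,0,0],[-0.002,0.114,0.003,0,0,0],[-0.002,0.114,0.003,0,0,0]])

```text
time: 7.85
tool_pos: [489.2, 287.1, 76.0]
tcp_rot: [-90.0, 0.0, -84.0]
ft_force: [-0.7, 0.1, 0.6]
finger_gap: 85.5
```

arm_command(increments=[[0,0,0,0,0,0],[0,0,0,0,0,0],[0,0,0,0,0,0],[0,0,0,0,0,0],[0,0,0,0,0,0],[0,0,0,0,0,0],[0,0,0,0,0,0],[0,-0.03,0,0,0,0],[0,-0.06,0,0,0,0],[0,-0.06,0,0,0,0]], jaw=1, force=30)

```text
time: 9.1
tool_pos: [490.5, 287.8, 138.1]
tcp_rot: [-89.8, 0.1, -84.0]
ft_force: [1.7, 0.2, -1.4]
finger_gap: 36.4
```

```bash
python3 - <<'E'
from h import *
p,e,s=pose(); print(s["time"],p,e,s["ft_force"],s["finger_gap"])
m=r.camera_model("wrist"); im=r.snapshot("wrist"); save(im,"w3")
E
```

```text
9.1 [490.54843555 287.78734477 138.12320459] [-8.97600368e+01  8.53173176e-02 -8.39826221e+01] [ 1.67380305  0.22897699 -1.39073966] 36.42217126183761
```

View pics/w3.png

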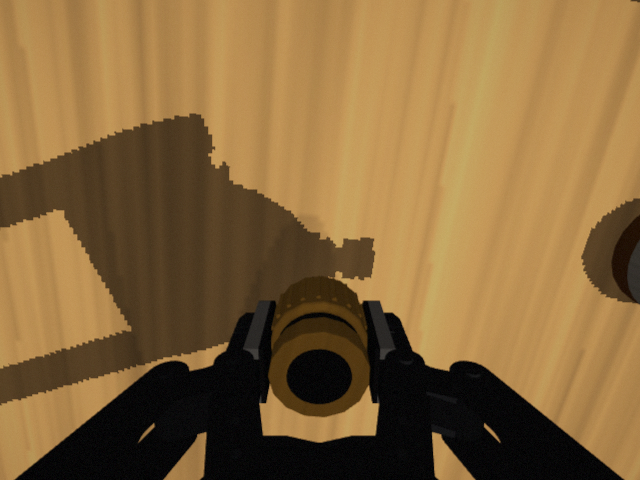

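```bash
python3 - <<'E'
from h import *
p,e,s=pose(); m=r.camera_model("wrist")
c=plane(m,(319,376),p[2]-76+42); print(c, c-p)
print("hover",goal([556-(c-p)[0],-100-(c-p)[1],190],-84.2))
E
```

```text
[490.26350366 287.56609198 102.26549216] [  0.71518518   0.23650591 -34.        ]
hover [0.3923, -0.0539, 0.0248, -0.0015, 0.0038, -0.0006]
```

arm_command(increments=[[0.02,-0.054,0,0,0,0],[0.392,-0.054,0.025,0,0.003,0],[0.392,-0.054,0.025,0,0.003,0],[0.392,-0.054,0.025,0,0.003,0],[0.392,-0.054,0.025,0,0.003,0],[0.392,-0.054,0.025,0,0.003,0],[0.392,-0.054,0.025,0,0.003,0],[0.392,-0.054,0.025,0,0.003,0],[0.392,-0.054,0.025,0,0.003,0],[0.392,-0.054,0.025,0,0.003,0]])

```text
time: 10.4
tool_pos: [554.5, -98.7, 188.7]
tcp_rot: [-90.1, 0.1, -84.1]
ft_force: [0.5, -0.1, -1.1]
finger_gap: 36.9
```

```bash
python3 - <<'E'
from h import *
p,e,s=pose(); print(s["time"],p,e,s["ft_force"],s["finger_gap"])
m=r.camera_model("wrist"); im=r.snapshot("wrist"); save(im,"w4")
for t in("round_mark","valve_mark"):
  for d in r.spot_point("wrist",t): print(t,d, plane(m,d["position"],10))
E
```

```text
10.4 [554.52148041 -98.68926758 188.7169467 ] [-9.00964755e+01  5.95119250e-02 -8.40707265e+01] [ 0.54879535 -0.05146551 -1.09295199] 36.896468125310356
round_mark {'position': [319.2, 241.8], 'conf': 0.55} [555.14044723 -99.37067928  10.        ]
valve_mark {'position': [321.6, 114.4], 'conf': 0.57} [547.84454057 -14.69823077  10.        ]
```

View pics/w4.png

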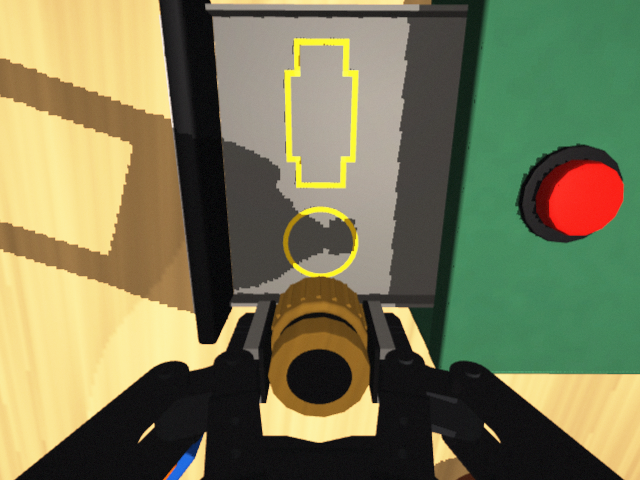

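```bash
python3 - <<'E'
from h import *
print(goal([555.4,-99.6,86.8],-84.2))
E
```

```text
[0.0008, 0.1028, 0.0003, 0.0003, 0.0027, -0.0002]
```

arm_command(increments=[[0.001,0.04,0,0,0.002,0],[0.001,0.07,0,0,0.002,0],[0.001,0.09,0,0,0.002,0],[0.001,0.096,0,0,0.002,0],[0.001,0.1,0,0,0.002,0],[0.001,0.1025,0,0,0.002,0],[0.001,0.1025,0,0,0.002,0],[0.001,0.1025,0,0,0.002,0],[0.001,0.1025,0,0,0.002,0],[0.001,0.1025,0,0,0.002,0]])

```text
time: 11.8
tool_pos: [555.3, -101.2, 87.5]
tcp_rot: [-90.0, -0.0, -84.3]
ft_force: [0.2, 0.3, -1.8]
finger_gap: 36.8
```

```bash
python3 - <<'E'
from h import *
p,e,s=pose(); print(s["time"],p,e,s["ft_force"],s["finger_gap"],goal([555.4,-99.6,86.2],-84.2))
E
```

```text
11.8 [ 555.25193523 -101.15202095   87.47576968] [-8.99899480e+01 -4.97818180e-03 -8.42714194e+01] [ 0.21026346  0.25435228 -1.80477453] 36.750732020811895 [-0.0015, 0.0013, 0.0003, -0.0002, -0.0012, 0.0001]
```

arm_command(increments=[[-0.0015,0.0015,0,0,0,0],[-0.0015,0.0015,0,0,0,0],[-0.0015,0.0015,0,0,0,0],[-0.0015,0.0015,0,0,0,0],[-0.0015,0.0015,0,0,0,0],[-0.0015,0.0015,0,0,0,0],[-0.0015,0.0015,0,0,0,0],[-0.0015,0.0015,0,0,0,0],[-0.0015,0.0015,0,0,0,0],[-0.0015,0.0015,0,0,0,0]])

```text
time: 13.05
tool_pos: [555.2, -99.7, 86.0]
tcp_rot: [-90.0, -0.0, -84.3]
ft_force: [1.5, -2.1, 1.6]
finger_gap: 36.8
```

arm_command(increments=[[0,0,0,0,0,0],[0,0,0,0,0,0],[0,0,0,0,0,0],[0,0,0,0,0,0],[0,0,0,0,0,0],[0,-0.02,0,0,0,0],[0,-0.05,0,0,0,0],[0,-0.09,0,0,0,0],[0,-0.1,0,0,0,0],[0,-0.1,0,0,0,0]], jaw=-0.4)

```text
time: 14.3
tool_pos: [555.8, -99.8, 187.5]
tcp_rot: [-89.8, -0.1, -84.3]
ft_force: [0.3, -0.2, -0.3]
finger_gap: 59.6
```

```bash
python3 - <<'E'
from h import *
p,e,s=pose(); print(s["time"],p,e,s["ft_force"],s["finger_gap"])
m=r.camera_model("wrist"); im=r.snapshot("wrist"); save(im,"w5")
for d in r.spot_point("wrist","coupling"): print(d, plane(m,d["position"],10))
E
```

```text
14.3 [555.75121151 -99.80547502 187.50934603] [-8.98494728e+01 -5.77467235e-02 -8.42707565e+01] [ 0.30317975 -0.22831297 -0.26448318] 59.5942325130916
{'position': [318.2, 241.5], 'conf': 0.91} [ 556.40235636 -100.20844538   10.        ]
```

View pics/w5.png

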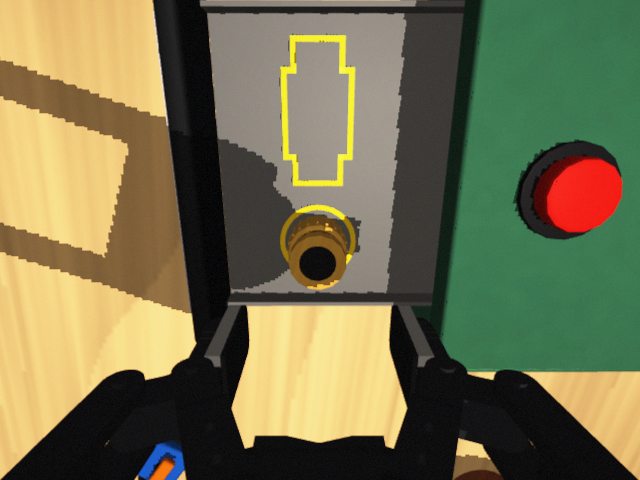

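```bash
python3 - <<'E'
from h import *
print(goal([449,-288,190],-116))
E
```

```text
[0.1771, -0.005, -0.1237, 0.0015, 0.5538, -0.0002]
```

arm_command(increments=[[0.177,-0.005,-0.124,0,0.554,0],[0.177,-0.005,-0.124,0,0.554,0],[0.177,-0.005,-0.124,0,0.554,0],[0.177,-0.005,-0.124,0,0.554,0],[0.177,-0.005,-0.124,0,0.554,0],[0.177,-0.005,-0.124,0,0.554,0],[0.177,-0.005,-0.124,0,0.554,0],[0.177,-0.005,-0.124,0,0.554,0],[0.177,-0.005,-0.124,0,0.554,0],[0.177,-0.005,-0.124,0,0.554,0]], jaw=-1)

```text
time: 15.65
tool_pos: [449.5, -287.9, 190.9]
tcp_rot: [-90.0, -0.0, -116.0]
ft_force: [-0.6, -0.4, 0.3]
finger_gap: 85.4
```

```bash
python3 - <<'E'
from h import *
p,e,s=pose(); print(s["time"],p,e,s["ft_force"],s["finger_gap"])
m=r.camera_model("wrist"); im=r.snapshot("wrist"); save(im,"w6")
for d in r.spot_point("wrist","valve"): print(d, plane(m,d["position"],0))
for d in r.trace("wrist","valve"):
    y,x=np.where(d["mask"]); print(d["conf"],x.min(),x.max(),y.min(),y.max(),d["position"],plane(m,d["position"],25))
hsv=cv2.cvtColor(im,cv2.COLOR_RGB2HSV)
g=((hsv[:,:,0]>5)&(hsv[:,:,0]<14)&(hsv[:,:,1]>190)&(hsv[:,:,2]>120)).astype(np.uint8)
n,l,st,ce=cv2.connectedComponentsWithStats(g); i=1+np.argmax(st[1:,4]); print(st[i],ce[i],plane(m,ce[i],43))
y,x=np.where(l==i); P=np.array([plane(m,(a,b),43)[:2] for a,b in zip(x,y)]); w,v=np.linalg.eigh(np.cov(P.T)); print(w,np.degrees(np.arctan2(v[1,1],v[0,1])))
E
```

```text
15.65 [ 449.50544404 -287.90566748  190.89449304] [-8.99936320e+01 -2.19158832e-03 -1.15984358e+02] [-0.60143755 -0.3869796   0.30600485] 85.44116653332007
{'position': [323.4, 240.7], 'conf': 0.89} [ 451.39611335 -293.07248983    0.        ]
0.74 299 349 192 304 [326.4, 249.4] [ 453.88181941 -291.89866104   25.        ]
[319 238  14  14 173] [325.19075145 244.04046243] [ 457.21401717 -282.40653725   43.        ]
[5.52190765 6.09009941] -148.1236315976783
```

View pics/w6.png

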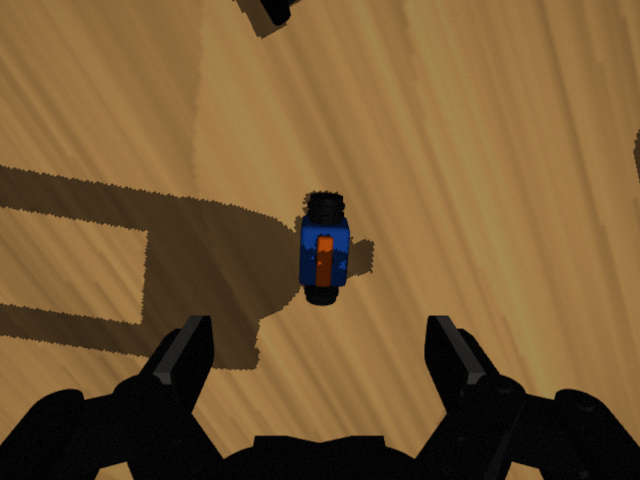

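```bash
python3 - <<'E'
from h import *
m=r.camera_model("wrist")
for a,b,z in(((325.2,236),(323.5,286),43),((327,205),(321,296),17),((325,218),(323.5,285),34)):
    A=plane(m,a,z);B=plane(m,b,z); d=A-B; print((A+B)/2,np.linalg.norm(d),np.degrees(np.arctan2(d[1],d[0])))
E
```

```text
[ 451.53115832 -292.88940702   43.        ] 33.81439960892462 62.45179780862645
[ 450.08786085 -295.99335271   17.        ] 67.73414010182633 60.69950527786519
[ 452.77877873 -290.43825343   34.        ] 46.37036100933755 63.055577483182844
```

```bash
python3 - <<'E'
from h import *
print(goal([451.4,-292.7,76],-117.8))
E
```

```text
[0.0032, 0.1149, 0.0038, -0.0001, 0.0312, -0.0]
```

arm_command(increments=[[0.003,0.04,0.004,0,0.031,0],[0.003,0.08,0.004,0,0.031,0],[0.003,0.1,0.004,0,0.031,0],[0.003,0.11,0.004,0,0.031,0],[0.003,0.115,0.004,0,0.031,0],[0.003,0.115,0.004,0,0.031,0],[0.003,0.115,0.004,0,0.031,0],[0.003,0.115,0.004,0,0.031,0],[0.003,0.115,0.004,0,0.031,0],[0.003,0.115,0.004,0,0.031,0]])

```text
time: 17.05
tool_pos: [451.7, -292.6, 76.0]
tcp_rot: [-90.0, -0.0, -117.8]
ft_force: [0.1, 0.7, -0.7]
finger_gap: 85.3
```

arm_command(increments=[[0,0,0,0,0,0],[0,0,0,0,0,0],[0,0,0,0,0,0],[0,0,0,0,0,0],[0,0,0,0,0,0],[0,0,0,0,0,0],[0,0,0,0,0,0],[0,-0.03,0,0,0,0],[0,-0.06,0,0,0,0],[0,-0.06,0,0,0,0]], jaw=1, force=30)

```text
time: 18.3
tool_pos: [453.0, -293.7, 138.4]
tcp_rot: [-89.7, -0.1, -117.8]
ft_force: [-0.2, 0.1, -1.7]
finger_gap: 31.6
```

```bash
python3 - <<'E'
from h import *
p,e,s=pose(); print(s["time"],p,e,s["ft_force"],s["finger_gap"])
m=r.camera_model("wrist"); im=r.snapshot("wrist"); save(im,"w7")
E
```

```text
18.3 [ 452.99558065 -293.67464502  138.40607696] [-8.97237467e+01 -5.24897758e-02 -1.17788125e+02] [-0.21809601  0.1137968  -1.67853509] 31.585994320256273
```

View pics/w7.png

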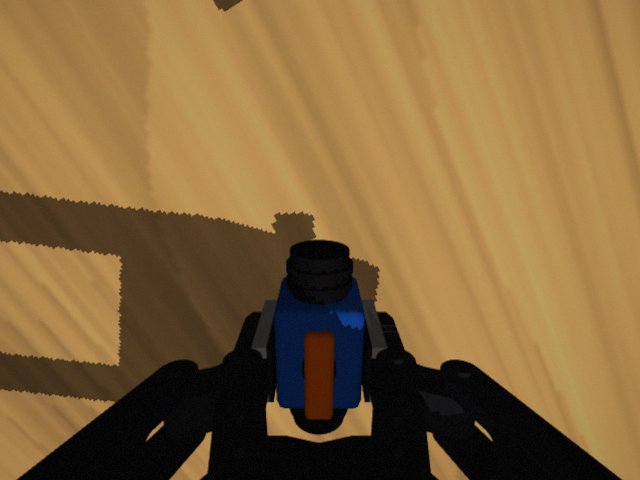

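```bash
python3 - <<'E'
from h import *
p,e,s=pose(); m=r.camera_model("wrist")
print(plane(m,(318.5,376),p[2]-76+43)-p)
print(goal([547.7,-15,190],-84.2))
E
```

```text
[  1.04905324   0.89076991 -33.        ]
[-0.2905, -0.0536, -0.0449, -0.002, -0.5863, 0.001]
```

arm_command(increments=[[0,-0.05,0,0,0,0],[-0.29,-0.054,-0.045,0,-0.586,0],[-0.29,-0.054,-0.045,0,-0.586,0],[-0.29,-0.054,-0.045,0,-0.586,0],[-0.29,-0.054,-0.045,0,-0.586,0],[-0.29,-0.054,-0.045,0,-0.586,0],[-0.29,-0.054,-0.045,0,-0.586,0],[-0.29,-0.054,-0.045,0,-0.586,0],[-0.29,-0.054,-0.045,0,-0.586,0],[-0.29,-0.054,-0.045,0,-0.586,0]])

```text
time: 19.6
tool_pos: [546.7, -16.1, 189.6]
tcp_rot: [-90.0, -0.0, -84.3]
ft_force: [0.0, -0.8, -0.5]
finger_gap: 31.5
```

```bash
python3 - <<'E'
from h import *
p,e,s=pose(); print(s["time"],p,e,s["ft_force"],s["finger_gap"])
m=r.camera_model("wrist"); im=r.snapshot("wrist"); save(im,"w8")
for d in r.spot_point("wrist","valve_mark"): print(d, plane(m,d["position"],10))
print(goal([547.7,-15.8,86.2],-84.2))
E
```

```text
19.6 [546.73060248 -16.09783665 189.59320733] [-9.00216844e+01 -1.10580549e-03 -8.43099446e+01] [ 0.02428995 -0.75256234 -0.52747908] 31.52739425395024
{'position': [317.7, 241.5], 'conf': 0.91} [546.54383387 -17.10715884  10.        ]
{'position': [408.7, 277.5], 'conf': 0.66} [615.54431093 -38.14417749  10.        ]
[0.0, 0.1037, 0.0008, -0.0001, -0.0015, 0.0]
```

View pics/w8.png

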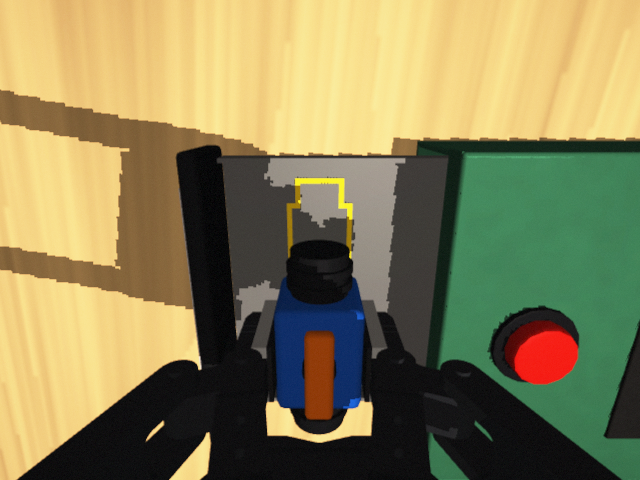

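arm_command(increments=[[0,0.04,0,0,0,0],[0,0.07,0,0,0,0],[0,0.09,0,0,0,0],[0,0.096,0,0,0,0],[0,0.1,0,0,0,0],[0,0.103,0,0,0,0],[0,0.104,0,0,0,0],[0,0.104,0,0,0,0],[0,0.104,0,0,0,0],[0,0.104,0,0,0,0]])

```text
time: 20.95
tool_pos: [547.1, -15.0, 86.0]
tcp_rot: [-90.0, -0.0, -84.2]
ft_force: [-0.7, 0.8, -0.6]
finger_gap: 31.8
```

```bash
python3 - <<'E'
from h import *
p,e,s=pose(); print(s["time"],p,e,s["ft_force"],s["finger_gap"])
E
```

```text
20.95 [547.10495378 -15.02954223  86.0177473 ] [-8.99844453e+01 -4.21159456e-03 -8.42079538e+01] [-0.66535722  0.7799445  -0.62349087] 31.847554777418658
```

arm_command(increments=[[0,0,0,0,0,0],[0,0,0,0,0,0],[0,0,0,0,0,0],[0,0,0,0,0,0],[0,0,0,0,0,0],[0,-0.02,0,0,0,0],[0,-0.05,0,0,0,0],[0,-0.09,0,0,0,0],[0,-0.11,0,0,0,0],[0,-0.11,0,0,0,0]], jaw=-0.4)

```text
time: 22.2
tool_pos: [548.3, -15.2, 198.0]
tcp_rot: [-89.8, -0.1, -84.2]
ft_force: [0.1, -0.1, -0.4]
finger_gap: 59.7
```

```bash
python3 - <<'E'
from h import *
p,e,s=pose(); print(s["time"],p,e,s["ft_force"],s["finger_gap"])
m=r.camera_model("wrist"); im=r.snapshot("wrist"); save(im,"w9")
for t in("coupling","valve"):
  for d in r.spot_point("wrist",t): print(t,d, plane(m,d["position"],10))
E
```

```text
22.2 [548.29073986 -15.19602724 197.95460033] [-8.97619983e+01 -5.04520029e-02 -8.42172029e+01] [ 0.05227766 -0.067288   -0.39299116] 59.67327617292777
coupling {'position': [313.4, 337.0], 'conf': 0.88} [553.85314375 -99.78240596  10.        ]
valve {'position': [317.2, 239.6], 'conf': 0.62} [548.70660876 -17.64432326  10.        ]
```

View pics/w9.png

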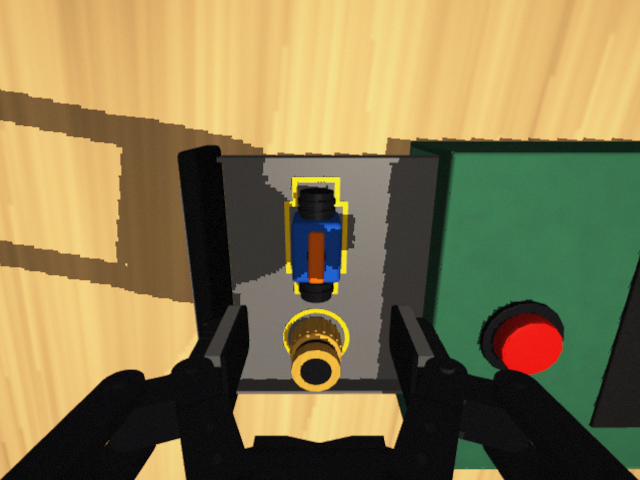

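```bash
python3 - <<'E'
from h import *
print(goal([441,-61.2,198],5.8))
E
```

```text
[0.0354, -0.0035, -0.1094, 0.0012, -1.5711, -0.0019]
```

arm_command(increments=[[0.035,-0.004,-0.11,0,-1.571,0],[0.035,-0.004,-0.11,0,-1.571,0],[0.035,-0.004,-0.11,0,-1.571,0],[0.035,-0.004,-0.11,0,-1.571,0],[0.035,-0.004,-0.11,0,-1.571,0],[0.035,-0.004,-0.11,0,-1.571,0],[0.035,-0.004,-0.11,0,-1.571,0],[0.035,-0.004,-0.11,0,-1.571,0],[0.035,-0.004,-0.11,0,-1.571,0],[0.035,-0.004,-0.11,0,-1.571,0]], jaw=1)

```text
time: 23.6
tool_pos: [440.3, -60.7, 198.4]
tcp_rot: [-89.9, 0.1, 5.8]
ft_force: [0.3, 0.2, -0.4]
finger_gap: 0.3
```

```bash
python3 - <<'E'
from h import *
p,e,s=pose(); print(s["time"],p,e,s["ft_force"],s["finger_gap"])
im=r.snapshot("wrist"); save(im,"w10")
print(goal([441,-61.2,112],5.8))
E
```

```text
23.6 [440.33545868 -60.74354752 198.37665054] [-89.9486188    0.1375092    5.76405012] [ 0.27678634  0.18045632 -0.4174327 ] 0.27156798805554755
[0.0007, 0.0866, -0.0005, -0.0008, -0.0019, -0.002]
```

View pics/w10.png

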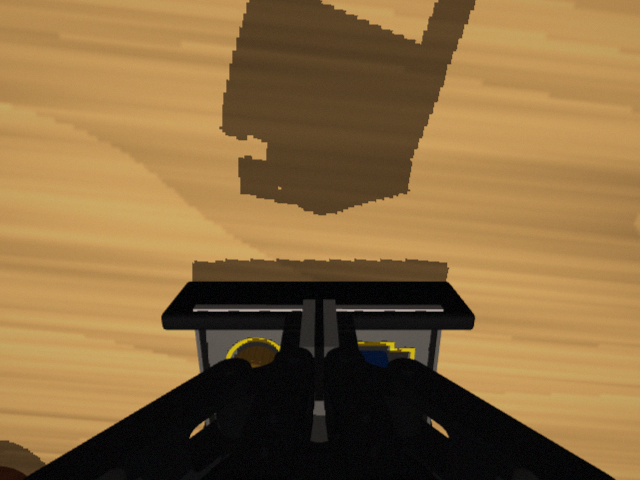

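arm_command(increments=[[0.001,0.04,0,0,0,0],[0.001,0.08,0,0,0,0],[0.001,0.086,0,0,0,0],[0.001,0.086,0,0,0,0],[0.007,0.086,0,0,0,0],[0.014,0.086,0,0,0,0],[0.02,0.086,0,0,0,0],[0.025,0.086,0,0,0,0],[0.03,0.086,0,0,0,0],[0.035,0.086,0,0,0,0]])

```text
time: 24.9
tool_pos: [476.1, -57.4, 113.7]
tcp_rot: [-90.0, 0.0, 5.8]
ft_force: [-1.8, -0.4, 1.9]
finger_gap: -0.1
```

```bash
python3 - <<'E'
from h import *
p,e,s=pose(); print(s["time"],p,e,s["ft_force"],s["finger_gap"])
X=np.array([np.cos(np.radians(5.8)),np.sin(np.radians(5.8))]); print((p[:2]-[617,-43.3])@X)
E
```

```text
24.9 [476.08280694 -57.39988188 113.73629776] [-8.99971883e+01  2.51670312e-02  5.79673647e+00] [-1.81891101 -0.40562125  1.90621151] -0.11828583577131511
-141.6206787737728
```

arm_command(increments=[[0.006,-0.0,0,0,0,0],[0.013,0,0,0,0,0],[0.021,0,0,0,0,0],[0.03,0,0,0,0,0],[0.039,0,0,0,0,0],[0.048,0,0,0,0,0],[0.056,0,0,0,0,0],[0.063,0,0,0,0,0],[0.069,0,0,0,0,0],[0.074,0,0,0,0,0]])

```text
time: 26.15
tool_pos: [549.8, -49.9, 113.7]
tcp_rot: [-90.0, 0.0, 5.8]
ft_force: [-3.3, -1.7, -0.6]
finger_gap: 0.3
```

```bash
python3 - <<'E'
from h import *
p,e,s=pose(); print(s["time"],p,e,s["ft_force"],s["finger_gap"])
X=np.array([np.cos(np.radians(5.8)),np.sin(np.radians(5.8))]); print((p[:2]-[617,-43.3])@X)
save(r.snapshot("wrist"),"w11");save(r.snapshot("scene"),"s11")
E
```

```text
26.15 [549.75012907 -49.93971612 113.72186778] [-8.99997923e+01  1.94558708e-02  5.79921205e+00] [-3.26684366 -1.70086152 -0.63122352] 0.30384431712590404
-67.57658438866892
```

View pics/w11.png

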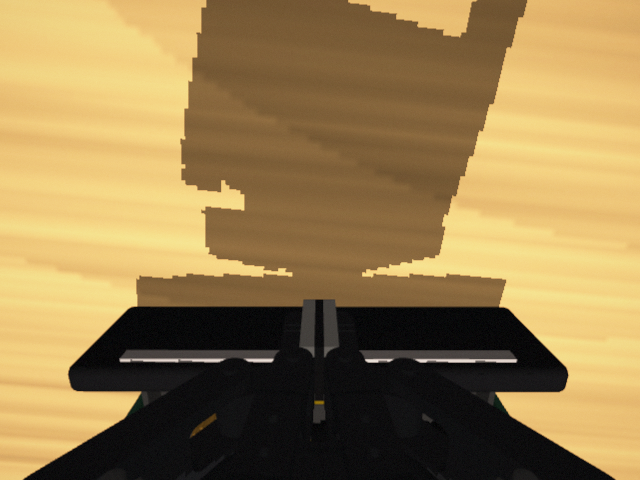

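View pics/s11.png

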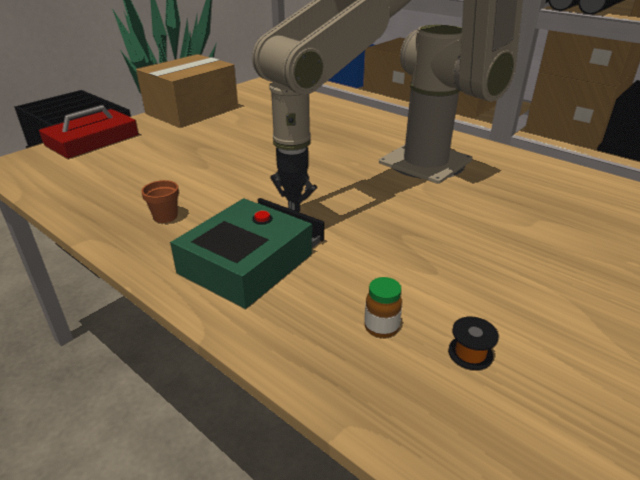

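arm_command(increments=[[0.005,0,0,0,0,0],[0.01,0,0,0,0,0],[0.015,0,0,0,0,0],[0.02,0,0,0,0,0],[0.025,0,0,0,0,0],[0.03,0,0,0,0,0],[0.034,0,0,0,0,0],[0.038,0,0,0,0,0],[0.041,0,0,0,0,0],[0.043,0,0,0,0,0]])

```text
time: 27.5
tool_pos: [592.5, -45.6, 113.8]
tcp_rot: [-90.0, 0.0, 5.8]
ft_force: [-3.1, -1.2, -0.8]
finger_gap: 0.0
```

```bash
python3 - <<'E'
from h import *
p,e,s=pose(); print(s["time"],p,e,s["ft_force"],s["finger_gap"])
X=np.array([np.cos(np.radians(5.8)),np.sin(np.radians(5.8))]); print((p[:2]-[617,-43.3])@X)
E
```

```text
27.5 [592.50847463 -45.57246057 113.83411653] [-8.99993027e+01  1.21756109e-02  5.79867766e+00] [-3.14804587 -1.24790083 -0.78172164] 0.003155156006495683
-24.59579256970542
```

arm_command(increments=[[0.001,0,0,0,0,0],[0.002,0,0,0,0,0],[0.003,0,0,0,0,0],[0.004,0,0,0,0,0],[0.005,0,0,0,0,0],[0.006,0,0,0,0,0],[0.006,0,0,0,0,0],[0.006,0,0,0,0,0],[0.006,0,0,0,0,0],[0.006,0,0,0,0,0]])

```text
time: 28.75
tool_pos: [597.5, -45.1, 113.8]
tcp_rot: [-90.0, 0.1, 5.8]
ft_force: [-9.4, -2.1, 4.6]
finger_gap: 0.1
```

```bash
python3 - <<'E'
from h import *
p,e,s=pose(); print(s["time"],p,e,s["ft_force"],s["finger_gap"])
X=np.array([np.cos(np.radians(5.8)),np.sin(np.radians(5.8))]); print((p[:2]-[617,-43.3])@X)
save(r.snapshot("scene")[150:350,150:450].repeat(2,0).repeat(2,1),"s12"); save(r.snapshot("wrist"),"w12")
E
```

```text
28.75 [597.47716138 -45.06074344 113.80506897] [-89.99022381   0.12312567   5.79733295] [-9.44805971 -2.13641085  4.58248067] 0.14941565647050314
-19.600829734753713
```

View pics/s12.png

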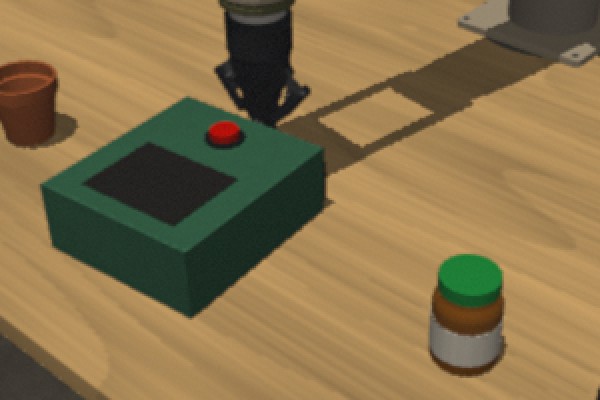

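View pics/w12.png

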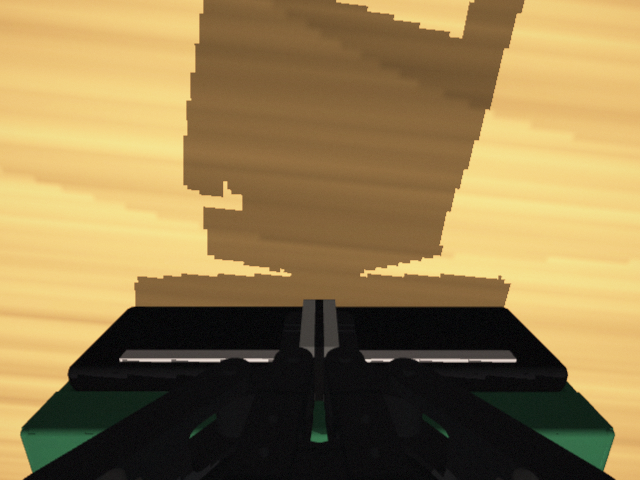

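arm_command(increments=[[0.001,0,0,0,0,0],[0.002,0,0,0,0,0],[0.003,0,0,0,0,0],[0.004,0,0,0,0,0],[0.004,0,0,0,0,0],[0.004,0,0,0,0,0],[0.004,0,0,0,0,0],[0.004,0,0,0,0,0],[0.004,0,0,0,0,0],[0.004,0,0,0,0,0]])

```text
time: 30.1
tool_pos: [598.6, -45.0, 113.7]
tcp_rot: [-90.0, 0.6, 5.8]
ft_force: [-29.8, -3.3, 21.9]
finger_gap: -0.3
```

```bash
python3 - <<'E'
from h import *
p,e,s=pose(); print(s["time"],p,e,s["ft_force"],s["finger_gap"])
X=np.array([np.cos(np.radians(5.8)),np.sin(np.radians(5.8))]); print((p[:2]-[617,-43.3])@X)
E
```

```text
30.1 [598.56479863 -44.98503173 113.73383408] [-89.96119219   0.55549275   5.79693198] [-29.81471107  -3.30998883  21.88526911] -0.2501856132377667
-18.511109271843107
```

arm_command(increments=[[-0.003,0,0,0,0,0],[-0.006,0,0,0,0,0],[-0.009,0,0,0,0,0],[-0.012,0,0,0,0,0],[-0.02,0,0,0,0,0],[-0.035,0,0,0,0,0],[-0.06,0,0,0,0,0],[-0.09,-0.02,0,0,0,0],[-0.11,-0.06,0,0,0,0],[-0.12,-0.08,0,0,0,0]])

```text
time: 31.35
tool_pos: [482.8, -56.9, 196.2]
tcp_rot: [-90.1, -0.2, 5.8]
ft_force: [0.8, 0.8, 0.7]
finger_gap: -0.0
```

```bash
python3 - <<'E'
from h import *
p,e,s=pose(); print(s["time"],p,e,s["ft_force"],s["finger_gap"])
save(r.snapshot("scene")[150:350,150:450].repeat(2,0).repeat(2,1),"s13"); save(r.snapshot("wrist"),"w13"); save(r.snapshot("top"),"t13")
E
```

```text
31.35 [482.83491583 -56.86427461 196.20991767] [-90.05415789  -0.19647369   5.79467285] [0.83541747 0.83193257 0.67884245] -0.006919994827211745
```

View pics/w13.png

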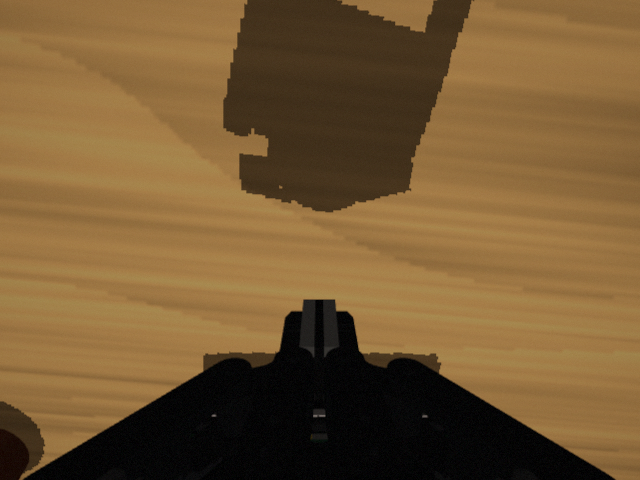

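View pics/s13.png

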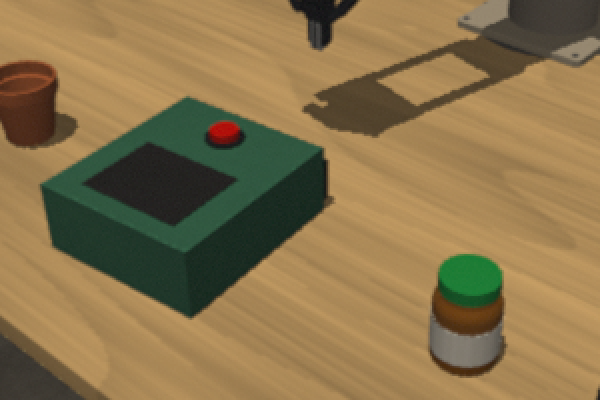

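View pics/t13.png

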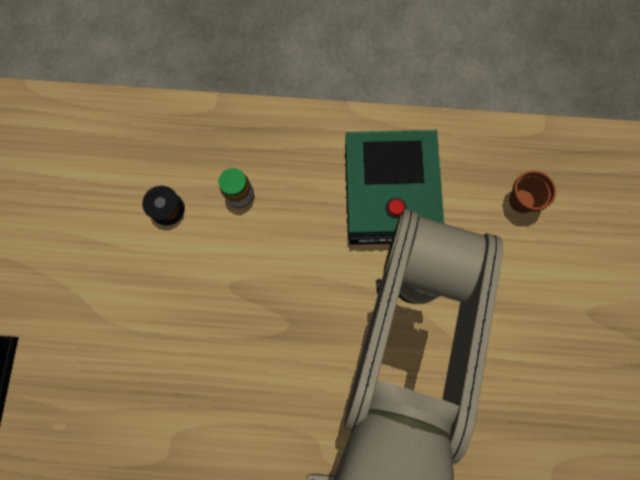

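```bash
python3 - <<'E'
from h import *
for n in(1,2):
  im=r.snapshot("top"); m=r.camera_model("top")
hsv=cv2.cvtColor(im,cv2.COLOR_RGB2HSV)
rd=((hsv[:,:,0]<5)|(hsv[:,:,0]>175))&(hsv[:,:,1]>180)&(hsv[:,:,2]>100); rd[:,:350]=0;rd[:,450:]=0
ys,xs=np.where(rd); print("btn px",xs.mean(),ys.mean(),len(xs))
a=cv2.imread("pics/top0.png").astype(int)[225:250,345:378]; b=im[225:250,345:378,::-1].astype(int); print(abs(a-b).mean(), a.mean())
s=r.sense();print(s["time"],s["qd"].round(1),s["ft_force"].round(1))
r.hand_in()
E
```

```text
btn px 396.0722222222222 206.30555555555554 180
3.0274747474747477 48.222626262626264
31.6 [ 0.2  1.2  0.3 -0.   0.3 -0. ] [-0.5 -0.4 -0.1]
the job is handed in; nothing more can be done
```

I pressed the button and the tray popped out. I stood the coupling on the round outline and the valve on its outline, pushed the tray home to its hard stop, backed off, and handed in at 31.6 s.

- **Tray and button:** After I backed off, the pictures showed the tray still shut. The button was at the same pixel position as at the start, within 0.01 px, and the tray's front edge looked the same as in the first picture. I could not hear or sense the latch click itself. My evidence is that the tray stayed in and the button is up.
- **Fittings:** After release, with the tray still out, both stood upright and on their outlines in the wrist picture. My position estimates were within about 3 mm of the outline centres. Once the tray is shut they are hidden inside the caddy, so I could not recheck them. I pushed gently to keep them from shifting.
- **Final push:** At the hard stop the wrist force peaked at about 37 N (30 N along the push, 22 N upward). I did not trace the cause of the upward part.
- **Other objects:** The flowerpot, jar and reel look unmoved from the first top picture. The arm ended clear of everything, with its force reading near zero.

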